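# Push a laptop battery into the tester and start the test

### The job

Push the black battery pack across the mat, yellow end first, through the narrow gap between the tester's two orange guide blocks until it sits squarely home against the contacts, then press the green start button all the way down and let it go. Only push with the fingers: do not lift or tip the pack, and leave everything else on the bench where it is.

Things in the scene. Friction and masses are not known exactly. Their poses are not given: they have to be found in the camera images.
- pack: the battery pack: a flat black box 120 mm long (its x), 92 mm wide (its y), 18 mm high, about 0.3 kg, loose on the mat; it slides under a few newtons. A yellow stripe across its top and brass contacts mark its front end (+x). Origin: centre of its underside; z up.
- pack_front (a point): middle of the pack's front end face (the yellow-striped end, 60 mm ahead of its centre), 9 mm above its underside
- pack_back (a point): middle of the pack's plain back end face (60 mm behind its centre), 9 mm above its underside
- tester: the battery tester, fixed to the bench: two orange guide blocks with a cream head behind them. Its +x is the direction in which the pack goes in, z up; origin on the work surface, midway between the front ends of the guide blocks. With the pack home, its centre is at x = 45 mm and its last 15 mm still stick out in front of the blocks. The floor between the blocks is flat, without a step.
- gap (a point): middle of the gap between the guide blocks, on the work surface, 24 mm along the tester's x. The blocks run from x = 0 to 48 mm, are 24 mm wide and 30 mm high, with rounded front ends (12 mm radius), and leave a straight gap of 97 mm (tester y = -48.5 to +48.5 mm) for the 92 mm wide pack
- contacts (a point): middle of the head's front face with the brass contacts, where the middle of the pack's front end comes to rest and stops; 105 mm along the tester's x, 9 mm above the work surface. The head spans x = 105 to 180 mm, is 140 mm wide and 40 mm high
- start (a joint): the green start button's travel in m: 0 = up, 0.006 = fully down; a spring returns it, about 5 N hold it fully down; more than 0.0045 counts as pressed
- start_top (a point): middle of the top of the green round push button (28 mm across) on the tester's head, 145 mm along the tester's x, on its centre line; pressed straight down
- screwdriver: a screwdriver lying on the mat, 170 mm long; not to be moved. Origin: near the middle of its length.
- tweezers: black and steel tweezers lying on the mat, about 125 mm long; not to be moved. Origin: centre of its underside.
- fan: a small black square fan with a copper hub, 60 x 60 x 12 mm; not to be moved. Origin: centre of its underside.
- jar: a small clear screw jar with a white lid, 40 mm across, 50 mm high; not to be moved. Origin: centre of its underside.
- tray: a blue six-compartment screw tray, 60 x 100 x 20 mm; not to be moved. Origin: centre of its underside.
- memory: a green memory module lying flat, 68 x 30 x 4 mm; not to be moved. Origin: centre of its underside.
- mug: a white mug, 76 mm across, 85 mm high; not to be moved. Origin: centre of its underside.
Mind the look-alikes: they are no part of the job. Leave any red look-alike of the pack alone. Leave any purple look-alike of the tester alone.

How it is judged:
By the outcome, as a careful person would: the job done as asked, in the order asked, and still so for the second after the job is handed in, with the robot touching nothing.
It also fails if it takes over 72 s, if anything falls off the work surface, if the arm or the gripper's body presses on something with over 40 N, if the wrist force passes 120 N, or if a joint passes its speed limit or range.

### The arm

A 6-joint arm with a two-finger parallel gripper is mounted at the origin on the work surface. World frame = base frame: x ahead of the robot, y to its left, z up, the work surface at z = 0. Lengths are in mm, angles in rad, forces in N, time in s.
With the tool pointing down it reaches from about 350 to 775 mm from the base axis. Payload 7.3 kg.
Tool frame: the origin (TCP) lies on the centre line of the jaws, within the pads' length; the fingertips stand bot.tip_reach ahead of it and the grasp point (between the pads) lies 6 mm ahead of it (bot.tip_reach is the distance from the TCP to the fingertips, in mm); z points along the fingers, y is the direction in which the jaws open and shut (so a half turn about z gives the same grasp; the last joint's range is limited). The gripper opens to 92 mm and grips with 3 to 60 N. Pads are 19 mm wide; open, the fingers measure 130 mm over their backs; the gripper's body (75 mm by 190 mm) begins 47 mm behind the grasp point.
Start: joints at [-1.318, 0.342, 1.524, -0, 1.275, -0.146], TCP at [203.888, -483.813, 221.041] pointing down, gripper open.
Joint ranges: [-2.53, 2.53], [-0.77, 2.02], [0.04, 2.7], [-1, 4.14], [0.28, 2.66], [-3.11, 3.11]. Speed limits (rad/s): [2.57, 2.57, 3.14, 3.14, 3.14, 3.14].

### API

Orientations are given as [roll, pitch, yaw] about the fixed x, y, z axes, in that order (R = Rz(yaw) Ry(pitch) Rx(roll)).
In Python, from plant import bot gives the robot as it stands.
- The arm moves only by the tool step_arm, never from a script. Its argument "deltas" is a list of rows, each a list of 6 numbers: the shift along the tool's x, y, z in mm, then the turn, a rotation vector about the tool's x, y, z in rad. A call has 1 to 5 rows; each row is the pose to reach, as a shift and turn from the pose commanded when the call began, along the tool's axes at that moment; what a row does not reach only later rows make up. A row lasts 1/12 s, in which the tool goes at most 41.7 mm and 7.16 degrees, less where a joint would pass 70% of its speed; a pose out of reach is approached as far as the arm can. A call with a gripper value outside its range is refused whole. "fingers" is the finger opening in mm, from 0 to 91.8, set as the call begins (left out, the last holds). The fingers move at their own pace and stop on an object; the grip force is fixed at half the most. Time passes only in rows, so rows that repeat a pose let the fingers close. It gives the time, the measured TCP pose, the force and the opening at its end, in the units of the state.
- bot.get_obs(): the state, without advancing time (a new reading comes with each control period).
- bot.capture(name): name is "scene" or "side" or "wrist"; returns a dict with "color" (400x640x3 uint8, red, green, blue), "fx", "fy", "cx", "cy" (pixels), "R" (3x3) and "t" (3): a world point X has camera coordinates R X + t. Camera axes: x right, y down, z forward; pixel columns grow to the right and rows downward; lengths in mm; the calibration is good to about 2 mm. A picture is of the moment at which its call begins. There is no depth.
- bot.close_job(): hands the job in, once; it reports no verdict.
Trained networks look in a picture, given as the dict that the camera call returned (one of the last four; its "shot" number tells which), for a name from the list of things; names that differ only in an ending like _2 or _b are one class to them, and where a whole thing is asked for, a point or a joint stands for the part that bears it (a point fixed in the world has none). Each returns a list of dicts, best first, with "p" (0 to 1); they miss things now and then, are a little off and sometimes report something else, mostly with a low value. They report only what shows in the picture. A call takes as long as a camera call. They do not tell look-alikes from the thing itself.
- bot.boxes_of(query, picture): "rect" ([centre column, centre row, width, height] in pixels, round what is visible of it).
The state is a dict: "time": time; "joint_positions": joint angles; "dq": joint speeds; "tau": joint torques, N m; "tool_pos": TCP position; "tcp_rot": TCP orientation; "contact_force": force on the tool from outside, world axes, zero at the start; "moment": the same for the moment, N m; "grip_width": finger opening in mm.
Only numpy, scipy, OpenCV 4.12 (cv2) and the standard library are available. Lean on these libraries where they do the work, as an engineer would, in place of code of your own. Each camera call takes 0.05 s, during which the arm holds its last target. There are 200 camera calls.

## Working session

There is one attempt and no reset: what is moved stays moved. The work goes in short steps, Python scripts to look and compute and a tool call to move; the robot and the scene stay as the last step left them, time stands still between calls to the robot, and variables do not carry over. Pictures are saved under pics/ and viewed, about 8 in all and at most 12, crops included, and the job is handed in when it is done.

Besides the shell and the picture viewer there is one more tool, called by a JSON object that holds its "fn" and its "kwargs". step_arm: Moves the arm, as the interface text tells. Its arguments: {"type":"object","properties":{"deltas":{"type":"array"},"fingers":{"type":"number"}},"required":["deltas"]}

```bash
mkdir -p pics; ls; cat > h.py <<'E'
from plant import bot
import numpy as np, cv2
def save(n,im): cv2.imwrite('pics/'+n+'.png',im[:,:,::-1])
def px(c,X):
    p=np.array(c['R'])@np.array(X,float)+np.array(c['t']).ravel(); return np.array([c['fx']*p[0]/p[2]+c['cx'],c['fy']*p[1]/p[2]+c['cy']])
def onz(c,u,v,z=0):
    R=np.array(c['R']);t=np.array(c['t']).ravel();o=-R.T@t
    d=R.T@np.array([(u-c['cx'])/c['fx'],(v-c['cy'])/c['fy'],1]); return o+d*(z-o[2])/d[2]
E
python3 - <<'E'
from h import *
o=bot.get_obs();print(o['tool_pos'],o['tcp_rot'],bot.tip_reach,o['time'])
ims=[]
for n in['scene','side']:
    c=bot.capture(n);save(n,c['color']);
    for q in['pack','tester','start','jar','mug','tray','fan','memory','screwdriver','tweezers']:
        for b in bot.boxes_of(q,c)[:3]:
            if b['p']>.2: print(n,q,round(b['p'],2),np.round(b['rect']),np.round(onz(c,*b['rect'][:2],10)[:2]))
    print(-np.array(c['R']).T@np.array(c['t']).ravel())
E
```

```text
pics
[ 203.80660484 -483.39526739  220.35163919] [-3.14010375e+00 -2.41197320e-04  3.98792980e-01] 25.0 0.0
scene pack 0.78 [244. 189.  46.  42.] [ 344. -194.]
scene pack 0.77 [286. 234.  49.  43.] [ 552. -126.]
scene tester 0.91 [374. 199.  68.  56.] [542. 174.]
scene tester 0.59 [409. 130.  57.  35.] [324. 425.]
scene tester 0.38 [201. 290.  41.  47.] [ 625. -397.]
scene start 0.5 [425. 126.   6.   5.] [327. 489.]
scene start 0.42 [393. 185.   6.   8.] [516. 253.]
scene jar 0.8 [348. 286.  14.  19.] [769. -22.]
scene tray 0.69 [317. 175.  42.  26.] [384.  43.]
scene fan 0.65 [418. 262.  26.  30.] [781. 192.]
scene memory 0.43 [359. 158.  23.  11.] [372. 202.]
scene screwdriver 0.72 [199. 286.  41.  44.] [ 613. -400.]
scene tweezers 0.67 [180. 235.  29.  22.] [ 432. -415.]
[1111.19667076 -243.06961043 1031.60114009]
side pack 0.72 [270. 194.  17.  19.] [781. -43.]
side pack 0.64 [419. 203.  41.  26.] [ 333. -187.]
side pack 0.57 [348. 200.  28.  30.] [ 543. -115.]
side tester 0.92 [345. 354. 109.  91.] [328. 412.]
side tester 0.76 [306. 257.  85.  64.] [541. 175.]
side start 0.55 [326. 354.  15.  13.] [365. 429.]
side start 0.39 [292. 256.  10.   9.] [577. 187.]
side jar 0.7 [270. 196.  11.  16.] [778. -34.]
side jar 0.33 [305. 260.  87.  67.] [540. 187.]
side mug 0.95 [228. 315.  39.  53.] [616. 426.]
side tray 0.95 [381. 244.  36.  32.] [377.  46.]
side tray 0.25 [305. 260.  87.  66.] [540. 186.]
side fan 0.89 [229. 238.  21.  18.] [775. 192.]
side fan 0.44 [230. 316.  34.  55.] [611. 427.]
side memory 0.65 [369. 288.  28.  21.] [349. 213.]
side screwdriver 0.59 [359. 154.  45.   7.] [ 617. -405.]
side tweezers 0.62 [410. 166.  31.   1.] [ 421. -393.]
[105.98102868 964.07761738 826.57535311]
```

View pics/scene.png

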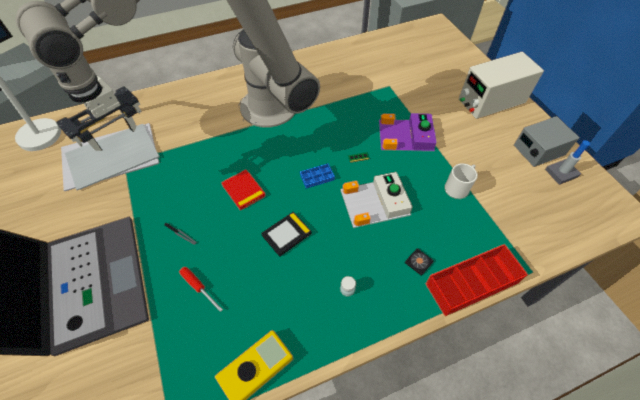

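View pics/side.png

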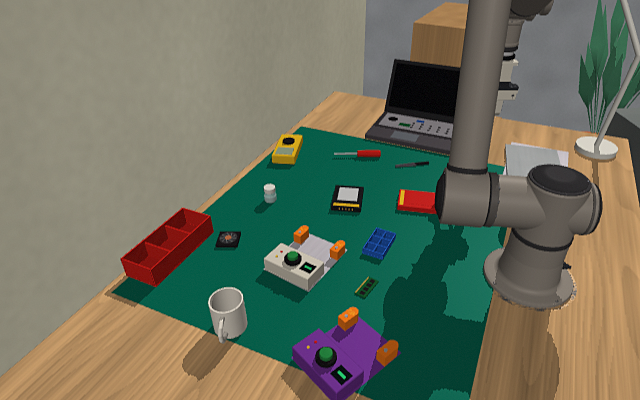

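The scene picture shows two pack-like things. The black box with the yellow stripe at scene (286,234) fits the description. The red one at (244,189) is the look-alike. There are also two testers: the cream head with orange blocks at (374,199) is the real one, and the purple one at (409,130) is the look-alike. I'll confirm in an enlarged wrist view from above.

{"fn": "step_arm", "kwargs": {"deltas": [[38,-16,-10,0,0,-0.12],[76,-32,-20,0,0,-0.24],[114,-48,-30,0,0,-0.36],[152,-64,-40,0,0,-0.48],[190,-80,-50,0,0,-0.6]], "fingers": 50}}

```text
time: 1.52
tool_pos: [346.2, -337.5, 270.7]
tcp_rot: [3.141, 0.0, 1.004]
contact_force: [0.9, -0.8, -0.3]
grip_width: 63.0
```

{"fn": "step_arm", "kwargs": {"deltas": [[31,4,-6,0,0,-0.12],[62,8,-12,0,0,-0.24],[93,12,-18,0,0,-0.36],[124,16,-24,0,0,-0.48],[155,20,-30,0,0,-0.57]]}}

```text
time: 1.93
tool_pos: [446.8, -218.0, 300.6]
tcp_rot: [3.141, 0.0, 1.575]
contact_force: [0.1, 0.0, -0.3]
grip_width: 50.0
```

```bash
python3 - <<'E'
from h import *
c=bot.capture('wrist');save('w1',c['color']);o=bot.get_obs();print(o['tool_pos'],o['tcp_rot'],-np.array(c['R']).T@np.array(c['t']).ravel())
for uv in[(0,0),(639,0),(0,399),(639,399)]:print(onz(c,*uv))
E
```

```text
[ 449.98337146 -214.42820623  301.74248787] [ 3.13744873e+00 -1.40753742e-03  1.58216179e+00] [ 446.76329095 -140.99404588  463.49381206]
[ 3.59914199e+01 -1.54653501e+01  5.68434189e-14]
[ 8.57046546e+02 -1.18901769e+01  5.68434189e-14]
[-153.25042868 -677.21242965    0.        ]
[1052.24420588 -672.4443423     0.        ]
```

View pics/w1.png

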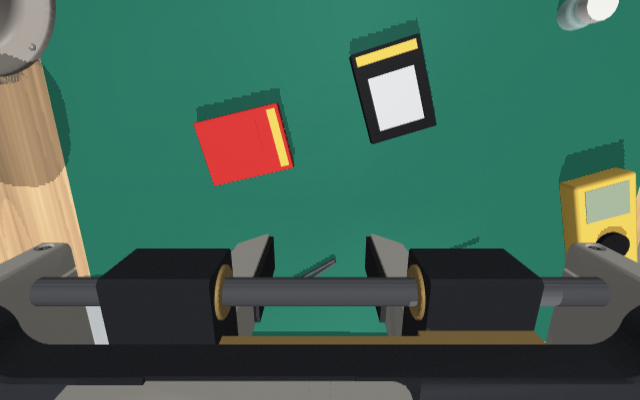

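The wrist view confirms it: black pack with yellow front stripe at about (393,88), red look-alike at (243,145). The pack is already pointing roughly at the tester. Next I go on to view the tester.

{"fn": "step_arm", "kwargs": {"deltas": [[37,19,0,0,0,0],[74,38,0,0,0,0],[111,57,0,0,0,0],[148,76,0,0,0,0],[148,97,0,0,0,0]]}}

```text
time: 2.4
tool_pos: [543.7, -65.5, 300.7]
tcp_rot: [3.141, -0.002, 1.574]
contact_force: [0.6, -0.1, 0.9]
grip_width: 50.0
```

```bash
python3 - <<'E'
from h import *
import pickle
c=bot.capture('wrist');save('w2',c['color']);o=bot.get_obs();pickle.dump(c,open('w2.pkl','wb'));print(o['tool_pos'],o['tcp_rot'])
E
```

```text
[546.91981104 -68.41951749 299.84370871] [ 3.13934462e+00 -6.29679444e-04  1.57315902e+00]
```

{"fn": "step_arm", "kwargs": {"deltas": [[37,0,0,0,0,0],[74,0,0,0,0,0],[111,0,0,0,0,0],[140,0,0,0,0,0],[140,0,0,0,0,0]]}}

```text
time: 2.87
tool_pos: [543.2, 72.7, 300.1]
tcp_rot: [-3.142, -0.002, 1.573]
contact_force: [-0.8, -0.6, -0.0]
grip_width: 50.0
```

```bash
python3 - <<'E'
from h import *
import pickle
c=bot.capture('wrist');o=bot.get_obs();pickle.dump(c,open('w3.pkl','wb'));print(o['tool_pos'],o['tcp_rot'])
a=pickle.load(open('w2.pkl','rb'))['color'];save('w23',np.vstack([a[:240],c['color'][:300]]))
E
```

```text
[543.3865063   70.28732935 300.01367981] [-3.14153541e+00 -9.38411456e-05  1.57216195e+00]
```

View pics/w23.png

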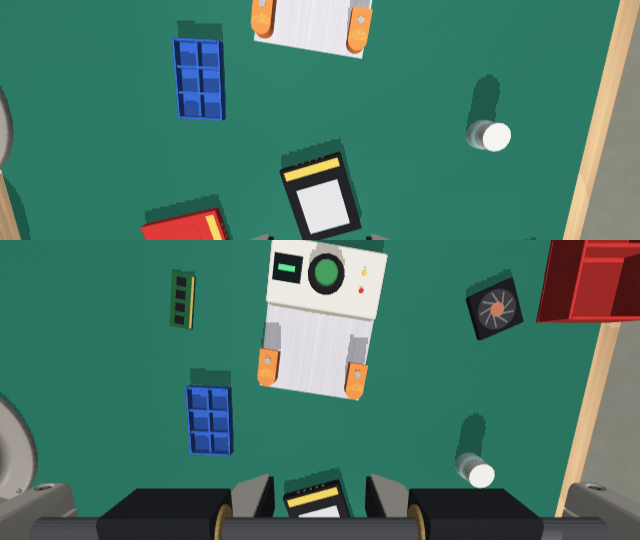

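```bash
cat >> h.py <<'E'
from scipy.optimize import minimize
def pose(p,L):
    c,s=np.cos(p[2]),np.sin(p[2]); return np.c_[p[0]+c*L[:,0]-s*L[:,1],p[1]+s*L[:,0]+c*L[:,1],L[:,2]]
def ext(P,z0,z1): P=np.array(P,float); return np.vstack([np.c_[P,np.full(len(P),z)] for z in(z0,z1)])
PACK=[ext([(-60,-46),(60,-46),(60,46),(-60,46)],0,18)]
def blk(y0):
    a=np.linspace(np.pi/2,3*np.pi/2,13); return ext(list(np.c_[12+12*np.cos(a),y0+12*np.sin(a)])+[(48,y0-12),(48,y0+12)],0,30)
BLK=[blk(60.5),blk(-60.5)]
HEAD=[ext([(105,-70),(180,-70),(180,70),(105,70)],0,40)]
def fit(views,parts,p0,s=(15,15,.15)):
    # views: list of (cam, mask, rowmax)
    K=4
    def cost(p):
        r=0
        for c,m,rm in views:
            S=np.zeros((400,640),np.uint8)
            for L in parts:
                q=np.array([px(c,X) for X in pose(p,L)]); h=cv2.convexHull((q*16).round().astype(np.int32))
                cv2.fillConvexPoly(S,h,1,cv2.LINE_8,4)
            a=S[:rm]>0;b=m[:rm]>0
            r+=1-(a&b).sum()/max(1,(a|b).sum())
        return r/len(views)
    best=None;p=np.array(p0,float)
    for k in(1,.4,.15):
        sim=np.vstack([p]+[p+np.eye(3)[i]*s[i]*k for i in range(3)])
        r=minimize(cost,p,method='Nelder-Mead',options=dict(initial_simplex=sim,xatol=.02,fatol=1e-5));p=r.x
    return p,r.fun
def big(m,n=1,roi=None,close=5):
    m=m.astype(np.uint8)
    if roi: z=np.zeros_like(m);a,b,c,d=roi;z[b:d,a:c]=m[b:d,a:c];m=z
    m=cv2.morphologyEx(m,cv2.MORPH_CLOSE,np.ones((close,close),np.uint8))
    k,l,st,_=cv2.connectedComponentsWithStats(m);o=np.argsort(-st[1:,4])[:n]+1
    return np.isin(l,o)
def notgreen(im):
    h=cv2.cvtColor(im,cv2.COLOR_RGB2HSV); return ~((h[...,0]>60)&(h[...,0]<100)&(h[...,1]>110))
def orange(im):
    h=cv2.cvtColor(im,cv2.COLOR_RGB2HSV); return (h[...,0]<22)&(h[...,0]>4)&(h[...,1]>150)&(h[...,2]>110)
E
cat > m.py <<'E'
from h import *
import pickle
w2=pickle.load(open('w2.pkl','rb'));w3=pickle.load(open('w3.pkl','rb'))
mp=big(notgreen(w2['color']),1,(250,130,390,232));p,f=fit([(w2,mp,232)],PACK,(550,-120,1.75));print('pack',p.round(3),round(f,3))
m3=big(orange(w3['color']),2,(230,60,400,200));m2=big(orange(w2['color']),2,(230,0,400,80))
for v in([(w3,m3,300)],[(w2,m2,300)],[(w3,m3,300),(w2,m2,300)]):
    t,f=fit(v,BLK,(540,120,1.45));print('blk',t.round(3),round(f,3))
sc=bot.capture('scene');sd=bot.capture('side')
im=np.hstack([sc['color'],sd['color']])
for n,c,r in(('scene',sc,(330,170,420,235)),('side',sd,(255,215,355,300))):
    m=big(orange(c['color']),2,r,3);t2,f=fit([(c,m,400)],BLK,t,(8,8,.1));print(n,'blk',t2.round(3),round(f,3))
for n,c,r in(('scene',sc,(255,205,320,260)),('side',sd,(325,175,375,220))):
    m=big(notgreen(c['color']),1,r,3);p2,f=fit([(c,m,400)],PACK,p,(8,8,.1));print(n,'pack',p2.round(3),round(f,3))
a=w2['color'].copy();b=w3['color'].copy()
for c,I,P,q in((w2,a,PACK,p),(w2,a,BLK,t),(w3,b,BLK,t),(w3,b,HEAD,t)):
    for L in P:
        u=np.array([px(c,X) for X in pose(q,L)]).round().astype(np.int32);cv2.polylines(I,[cv2.convexHull(u)],True,(255,0,255),1)
save('fit',np.vstack([a[:240,150:450],b[:240,150:450]]).repeat(1,0))
E
python3 m.py
```

```text
pack [ 546.46  -126.051    1.866] 0.036
blk [529.092  86.755   1.427] 0.209
blk [529.06   87.663   1.422] 0.17
blk [528.297  86.409   1.406] 0.192
scene blk [528.504  87.298   1.455] 0.213
side blk [532.026  84.331   1.418] 0.141
scene pack [ 545.358 -122.199    1.864] 0.113
side pack [ 550.005 -127.906    1.914] 0.129
```

View pics/fit.png

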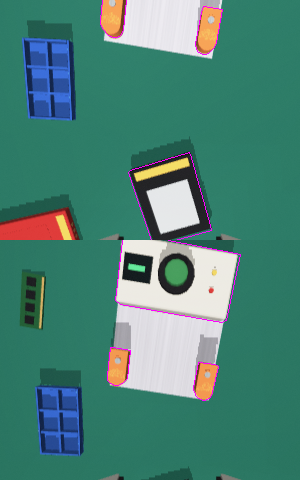

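Both fits overlay well: pack at about (546,-126), yaw 1.87; tester origin at about (529,87), yaw 1.41. Two views agree to about 3 mm. Next I go behind the pack and descend.

{"fn": "step_arm", "kwargs": {"deltas": [[-37,4,10,0,0,-0.06],[-74,8,20,0,0,-0.12],[-111,12,30,0,0,-0.18],[-148,16,40,0,0,-0.24],[-185,20,50,0,0,-0.293]]}}

```text
time: 3.43
tool_pos: [562.7, -120.4, 249.7]
tcp_rot: [-3.141, 0.001, 1.863]
contact_force: [0.8, 0.5, 0.5]
grip_width: 50.2
```

```bash
python3 - <<'E'
from h import *
for i in range(4):
    c=bot.capture('scene');o=bot.get_obs();print(o['tool_pos'].round(1),o['tcp_rot'].round(3))
E
```

```text
[ 562.3 -127.   247.1] [-3.138e+00  3.000e-03  1.861e+00]
[ 562.1 -123.6  247.7] [-3.138  0.     1.855]
[ 562.3 -120.9  248.7] [-3.139e+00 -1.000e-03  1.855e+00]
[ 562.6 -119.   249.6] [-3.141e+00 -1.000e-03  1.857e+00]
```

{"fn": "step_arm", "kwargs": {"deltas": [[-35,-8,20,0,0,0],[-70,-16,40,0,0,0],[-91,-22,70,0,0,0],[-91,-22,108,0,0,0],[-91,-22,146,0,0,0]]}}

```text
time: 4.05
tool_pos: [568.7, -211.3, 104.0]
tcp_rot: [3.139, 0.002, 1.859]
contact_force: [0.7, -0.4, -0.5]
grip_width: 50.2
```

{"fn": "step_arm", "kwargs": {"deltas": [[0,0,30,0,0,0],[0,0,55,0,0,0],[0,0,70,0,0,0],[0,0,75,0,0,0],[0,0,75,0,0,0]]}}

```text
time: 4.47
tool_pos: [568.0, -209.3, 28.5]
tcp_rot: [-3.14, -0.001, 1.862]
contact_force: [1.0, -0.5, -0.1]
grip_width: 50.2
```

```bash
python3 - <<'E'
from h import *
import pickle
for i in range(3):
    c=bot.capture('wrist');o=bot.get_obs();print(o['tool_pos'].round(1),o['tcp_rot'].round(3),o['contact_force'].round(1))
pickle.dump(c,open('w4.pkl','wb'));save('w4',c['color'])
E
```

```text
[ 568.7 -209.8   29.8] [3.141 0.    1.862] [0.8 0.1 0.4]
[ 569.2 -210.2   30.6] [3.140e+00 2.000e-03 1.862e+00] [ 0.5 -0.7  0.2]
[ 569.4 -210.4   30.9] [3.139e+00 2.000e-03 1.862e+00] [-0.1  0.2 -0.9]
```

View pics/w4.png

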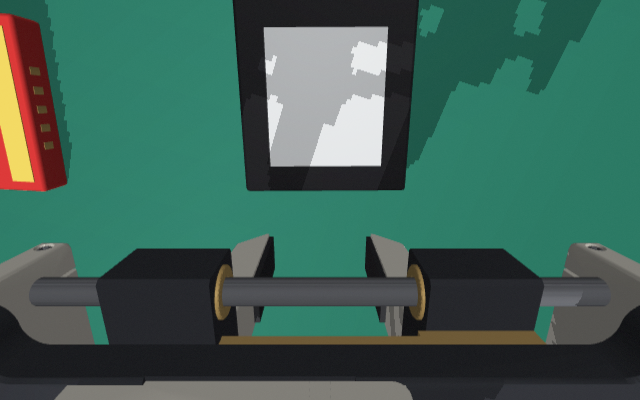

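The view shows the pack square ahead of the two fingers, about 3 mm right of centre, with its back edge level at row 190. I'll centre on it and make contact.

{"fn": "step_arm", "kwargs": {"deltas": [[3,3,0,0,0,0],[6,3,0,0,0,0],[9,3,0,0,0,0],[12,3,0,0,0,0],[15,3,0,0,0,0]]}}

```text
time: 5.03
tool_pos: [566.8, -194.5, 29.4]
tcp_rot: [3.141, 0.0, 1.862]
contact_force: [0.3, -0.2, -1.0]
grip_width: 50.1
```

{"fn": "step_arm", "kwargs": {"deltas": [[5,0,0,0,0,0],[10,0,0,0,0,0],[15,0,0,0,0,0],[20,0,0,0,0,0],[25,0,0,0,0,0]]}}

```text
time: 5.45
tool_pos: [559.5, -170.4, 29.1]
tcp_rot: [-3.141, -0.0, 1.862]
contact_force: [-0.1, 0.5, -0.2]
grip_width: 50.0
```

{"fn": "step_arm", "kwargs": {"deltas": [[5,0,0,0,0,0],[10,0,0,0,0,0],[15,0,0,0,0,0],[19,0,0,0,0,0],[20,0,0,0,0,0]]}}

```text
time: 5.87
tool_pos: [553.7, -151.1, 29.1]
tcp_rot: [-3.141, -0.0, 1.862]
contact_force: [-0.3, 0.4, -0.0]
grip_width: 49.7
```

```bash
cat > look.py <<'E'
from h import *
import pickle,sys
n=sys.argv[1];c=bot.capture('wrist');c=bot.capture('wrist');o=bot.get_obs();print(o['time'],o['tool_pos'].round(1),o['tcp_rot'].round(3),o['contact_force'].round(1))
pickle.dump(c,open(n+'.pkl','wb'));save(n,c['color'])
E
python3 look.py w5
```

```text
5.9667 [ 554.  -151.6   29.2] [3.142 0.    1.862] [ 0.3 -0.6  0.7]
```

View pics/w5.png

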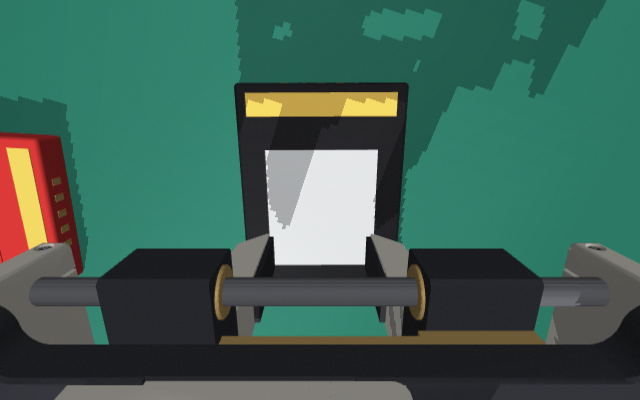

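The pack shows straight ahead: front edge at row 85, columns 236–408, back edge near row 270. The fingers seem not to have reached it yet. Fitting it.

```bash
cat > fitp.py <<'E'
from h import *
import pickle,sys
n=sys.argv[1];c=pickle.load(open(n+'.pkl','rb'));g=np.array([float(x) for x in sys.argv[2:5]])
T=np.array([528.8,86.8,1.415])
m=big(notgreen(c['color']),1,(150,0,500,234))
# drop dark shadow: not needed (hue stays green)
p,f=fit([(c,m,234)],PACK,g,(10,10,.08))
d=p[:2]-T[:2];cs,sn=np.cos(T[2]),np.sin(T[2])
print('pack',p.round(2),round(f,3),'in tester',round(d[0]*cs+d[1]*sn,1),round(-d[0]*sn+d[1]*cs,1),round(p[2]-T[2],3))
E
python3 fitp.py w5 546 -126 1.866; python3 fitp.py w4 546 -126 1.866
```

```text
pack [ 547.44 -124.96    1.86] 0.026 in tester -206.3 -51.3 0.446
pack [ 546.42 -123.02    1.86] 0.025 in tester -204.5 -50.0 0.443
```

```bash
python3 - <<'E'
from h import *
import pickle
for n,tc in(('w4',(569.4,-210.4,30.9)),('w5',(554,-151.6,29.2))):
    c=pickle.load(open(n+'.pkl','rb'));a=1.862;X=np.array([np.cos(a),np.sin(a),0]);Y=np.array([np.sin(a),-np.cos(a),0]);tc=np.array(tc)
    print(n,'cam',(-np.array(c['R']).T@c['t']).round(1),np.array(c['R']).round(3).tolist())
    for dx in(-9.5,9.5):
        for dy in(-44,-25):
            for dz in(20,-25): print(dx,dy,dz,px(c,tc+dx*X+dy*Y+[0,0,dz]).round())
    pk=pose((547,-125,1.862),np.array([[-60,-46,18],[-60,46,18],[-60,46,0],[60,46,18.]]));print([px(c,p).round() for p in pk])
E
```

```text
w4 cam [ 546.8 -136.3  193.4] [[0.958, 0.287, 0.002], [0.275, -0.917, 0.29], [0.085, -0.277, -0.957]]
-9.5 -44 20 [233. 281.]
-9.5 -44 -25 [251. 244.]
-9.5 -25 20 [271. 281.]
-9.5 -25 -25 [281. 244.]
9.5 -44 20 [230. 247.]
9.5 -44 -25 [249. 216.]
9.5 -25 20 [269. 247.]
9.5 -25 -25 [280. 216.]
[array([405., 192.]), array([245., 193.]), array([251., 185.]), array([227., -56.])]
w5 cam [531.7 -77.6 192.1] [[0.958, 0.288, -0.0], [0.275, -0.917, 0.288], [0.083, -0.276, -0.958]]
-9.5 -44 20 [233. 281.]
-9.5 -44 -25 [252. 244.]
-9.5 -25 20 [271. 281.]
-9.5 -25 -25 [281. 244.]
9.5 -44 20 [230. 247.]
9.5 -44 -25 [250. 216.]
9.5 -25 20 [269. 247.]
9.5 -25 -25 [280. 216.]
[array([395., 287.]), array([248., 287.]), array([253., 272.]), array([232.,  83.])]
```

The fit says the pack has not moved, yet the reported TCP lies over it. The visible fingertips and the nominal geometry disagree, so I'm checking from the outside cameras.

```bash
python3 - <<'E'
from h import *
out=[]
tc=np.array(bot.get_obs()['tool_pos']);a=1.862;X=np.array([np.cos(a),np.sin(a),0]);Y=np.array([np.sin(a),-np.cos(a),0])
for n in('side','scene'):
    c=bot.capture(n);u=px(c,tc).round().astype(int)
    k=5;x0,y0=u[0]-40,u[1]-30;im=cv2.resize(c['color'][y0:y0+58,x0:x0+80],None,fx=k,fy=k,interpolation=cv2.INTER_CUBIC)
    for dy in(-25,25):
        p=((px(c,tc+Y*dy-[0,0,25])-[x0,y0])*k).astype(int);cv2.circle(im,tuple(map(int,p)),4,(255,0,255),1)
    for P in pose((547,-125,1.862),PACK[0]):
        p=((px(c,P)-[x0,y0])*k).astype(int);cv2.circle(im,tuple(map(int,p)),3,(0,255,255),1)
    out.append(im)
save('z1',np.hstack(out))
E
```

```text
(no output)
```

View pics/z1.png

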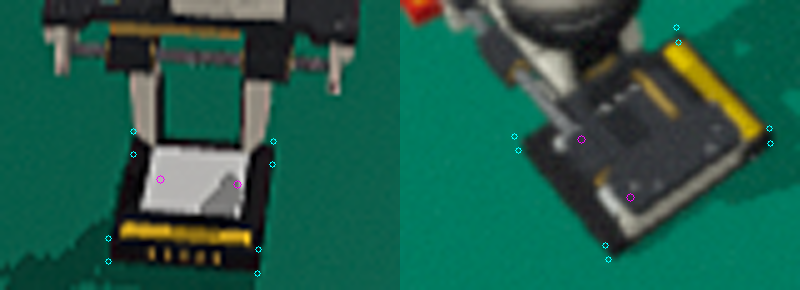

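Neither view matches the fingertips standing at the nominal z≈4. The wrist ray and the side view both put them at z≈36, hovering over the pack. So the reported height is about 32 mm off at the fingertips, and nothing has been touched. I'll back off and feel for the mat.

{"fn": "step_arm", "kwargs": {"deltas": [[-20,0,0,0,0,0],[-40,0,0,0,0,0],[-60,0,0,0,0,0],[-65,0,8,0,0,0],[-65,0,18,0,0,0]]}}

```text
time: 6.48
tool_pos: [573.3, -215.9, 11.0]
tcp_rot: [3.14, 0.002, 1.86]
contact_force: [-0.2, 0.2, 0.2]
grip_width: 49.9
```

{"fn": "step_arm", "kwargs": {"deltas": [[0,0,2,0,0,0],[0,0,4,0,0,0],[0,0,6,0,0,0],[0,0,6,0,0,0]]}}

```text
time: 6.82
tool_pos: [572.3, -213.1, 4.7]
tcp_rot: [-3.141, -0.001, 1.863]
contact_force: [0.9, 0.4, 0.3]
grip_width: 49.8
```

```bash
python3 look.py w6; python3 - <<'E'
from h import *
tc=np.array(bot.get_obs()['tool_pos']);out=[]
for n in('side','scene'):
    c=bot.capture(n);a=1.862;Y=np.array([np.sin(a),-np.cos(a),0])
    u=px(c,tc).round().astype(int);k=5;x0,y0=u[0]-40,u[1]-30;im=cv2.resize(c['color'][y0:y0+58,x0:x0+80],None,fx=k,fy=k,interpolation=cv2.INTER_CUBIC)
    for dy in(-25,25):
      for z,col in((0,(255,0,255)),(10,(255,255,0)),(20,(255,255,255))):
        p=((px(c,[*(tc+Y*dy)[:2],z])-[x0,y0])*k).astype(int);cv2.circle(im,tuple(map(int,p)),3,col,1)
    out.append(im)
save('z2',np.hstack(out))
E
```

```text
6.9167 [ 572.7 -213.6    5.3] [3.142 0.    1.862] [-0.1  0.1 -0.5]
```

View pics/z2.png

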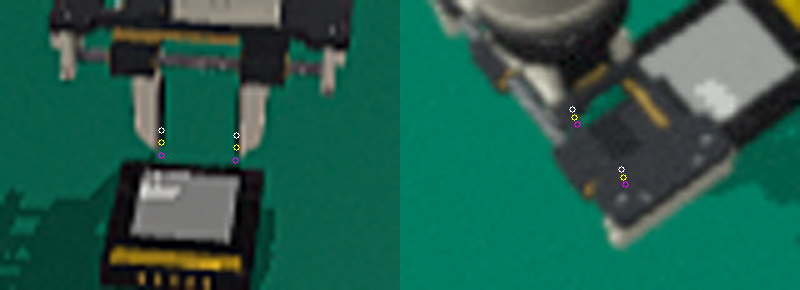

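Fingertips now show at about z 3–6 behind the pack in the side view, with no force. Pushing forward.

{"fn": "step_arm", "kwargs": {"deltas": [[4,0,0,0,0,0],[8,0,0,0,0,0],[12,0,0,0,0,0],[16,0,0,0,0,0],[20,0,0,0,0,0]]}}

```text
time: 7.43
tool_pos: [566.7, -194.4, 5.2]
tcp_rot: [-3.142, 0.0, 1.862]
contact_force: [0.5, -0.6, 0.4]
grip_width: 49.9
```

{"fn": "step_arm", "kwargs": {"deltas": [[4,0,0,0,0,0],[8,0,0,0,0,0],[12,0,0,0,0,0],[16,0,0,0,0,0],[20,0,0,0,0,0]]}}

```text
time: 7.85
tool_pos: [561.1, -175.6, 5.2]
tcp_rot: [3.141, 0.0, 1.862]
contact_force: [0.3, -1.2, 0.3]
grip_width: 50.5
```

```bash
python3 fitp.py w6 546 -126 1.866; python3 look.py w7;python3 fitp.py w7 541 -107 1.866
```

```text
pack [ 546.65 -123.2     1.86] 0.026 in tester -204.7 -50.2 0.447
7.95 [ 560.9 -175.1    5.2] [-3.141 -0.     1.862] [-0.3 -0.4  0. ]
pack [ 542.58 -107.36    1.87] 0.026 in tester -189.7 -43.7 0.454
```

{"fn": "step_arm", "kwargs": {"deltas": [[5,0,0,0,0,0],[10,0,0,0,0,0],[15,0,0,0,0,0],[20,0,0,0,0,0],[25,0,0,0,0,0]]}}

```text
time: 8.37
tool_pos: [553.9, -151.4, 5.2]
tcp_rot: [3.141, 0.0, 1.862]
contact_force: [0.6, -2.3, 0.8]
grip_width: 50.2
```

{"fn": "step_arm", "kwargs": {"deltas": [[5,0,0,0,0,0],[10,0,0,0,0,0],[15,0,0,0,0,0],[20,0,0,0,0,0],[25,0,0,0,0,0]]}}

```text
time: 8.78
tool_pos: [546.8, -127.5, 5.2]
tcp_rot: [3.141, 0.0, 1.862]
contact_force: [0.6, -2.4, 1.1]
grip_width: 50.0
```

{"fn": "step_arm", "kwargs": {"deltas": [[4,0,0,0,0,0],[8,0,0,0,0,0],[12,0,0,0,0,0],[14,0,0,0,0,0],[15,0,0,0,0,0]]}}

```text
time: 9.2
tool_pos: [542.5, -113.2, 5.2]
tcp_rot: [3.142, 0.0, 1.862]
contact_force: [0.7, -2.3, 0.9]
grip_width: 49.8
```

```bash
python3 look.py w8;python3 fitp.py w8 523 -45 1.866; python3 - <<'E'
from h import *
import pickle
c=pickle.load(open('w8.pkl','rb'));m=big(orange(c['color']),3,(150,0,640,120));ys,xs=np.nonzero(m);print(xs.min(),xs.max(),ys.min(),ys.max())
print([[px(c,X).round().tolist() for X in pose((528.8,86.8,1.415),L)[:15:7]] for L in BLK])
E
```

```text
9.3 [ 542.3 -113.2    5. ] [-3.141 -0.     1.862] [0.6 0.  0.4]
pack [523.9  -48.84   1.86] 0.026 in tester -134.8 -16.2 0.45
242 376 0 6
[[[276.0, -360.0], [300.0, -294.0], [319.0, -503.0]], [[547.0, -173.0], [559.0, -121.0], [606.0, -283.0]]]
```

View pics/w8.png

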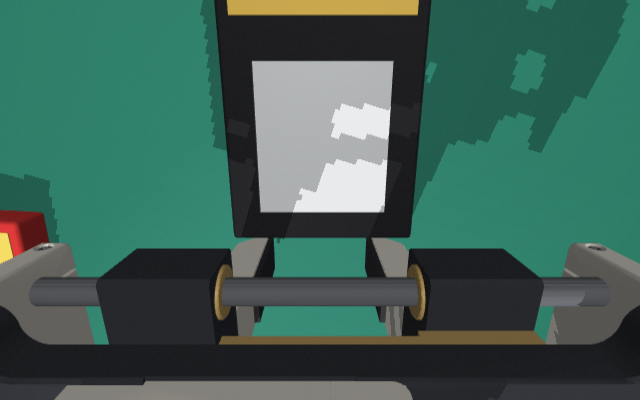

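The pack sits square on both fingers, back edge level at row 237. Now a gentle right arc about a centre 140 mm to the pack's right.

{"fn": "step_arm", "kwargs": {"deltas": [[3,0,0,0,0,0],[5,0,0,0,0,0]]}}

```text
time: 9.47
tool_pos: [540.9, -108.7, 5.0]
tcp_rot: [-3.141, -0.0, 1.861]
contact_force: [0.9, -3.1, 1.0]
grip_width: 49.7
```

{"fn": "step_arm", "kwargs": {"deltas": [[6.4,-3.0,0,0,0,0.045],[12.9,-5.7,0,0,0,0.09],[19.5,-8.1,0,0,0,0.135],[26.2,-10.3,0,0,0,0.18],[33,-12.1,0,0,0,0.225]]}}

```text
time: 9.88
tool_pos: [519.4, -80.3, 5.0]
tcp_rot: [-3.141, -0.0, 1.634]
contact_force: [0.5, -2.5, 0.8]
grip_width: 50.3
```

```bash
python3 look.py w9;python3 fitp.py w9 515 -15 1.64
```

```text
9.9833 [518.9 -79.5   4.9] [-3.140e+00 -1.000e-03  1.637e+00] [ 0.5 -0.4  0.4]
pack [516.64 -11.81   1.64] 0.026 in tester -99.3 -3.3 0.222
```

{"fn": "step_arm", "kwargs": {"deltas": [[6.4,-3.0,0,0,0,0.045],[12.9,-5.7,0,0,0,0.09],[19.5,-8.1,0,0,0,0.135],[26.2,-10.3,0,0,0,0.18],[33,-12.1,0,0,0,0.225]]}}

```text
time: 10.4
tool_pos: [505.4, -48.5, 5.0]
tcp_rot: [-3.141, 0.0, 1.411]
contact_force: [-0.1, -1.7, -0.3]
grip_width: 50.0
```

{"fn": "step_arm", "kwargs": {"deltas": [[-20,0,0,0,0,0],[-30,0,-20,0,0,0],[-30,0,-60,0,0,0],[-30,0,-100,0,0,0],[-30,0,-140,0,0,0]]}}

```text
time: 10.82
tool_pos: [500.1, -78.0, 146.2]
tcp_rot: [-3.139, -0.001, 1.413]
contact_force: [0.8, -0.8, -0.1]
grip_width: 49.9
```

{"fn": "step_arm", "kwargs": {"deltas": [[30,0,-20,0,0,0],[65,0,-40,0,0,0],[100,0,-50,0,0,0],[120,0,-60,0,0,0],[120,0,-60,0,0,0]]}}

```text
time: 11.23
tool_pos: [520.9, 44.0, 207.1]
tcp_rot: [3.139, -0.002, 1.417]
contact_force: [0.0, 0.1, 0.6]
grip_width: 50.0
```

```bash
python3 look.py w10;
```

```text
11.3333 [519.8  40.9 204.9] [-3.141  0.     1.415] [ 0.4  0.2 -0.9]
```

View pics/w10.png

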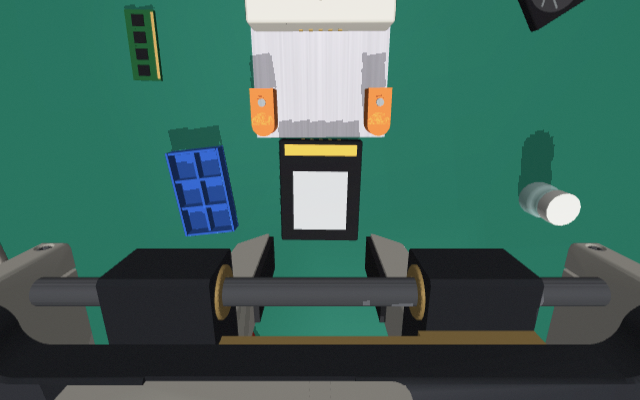

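The view shows the pack square in front of the gap: pack columns 280–361, gap 277–367 at block height. Fitting both in this one image gives the relative error.

```bash
cat > rel.py <<'E'
from h import *
import pickle,sys
c=pickle.load(open(sys.argv[1]+'.pkl','rb'));im=c['color']
m=big(orange(im),2,(235,70,400,138),9);t,f=fit([(c,m,234)],BLK,(528.8,86.8,1.415),(8,8,.08))
h=cv2.cvtColor(im,cv2.COLOR_RGB2HSV)
mp=big(notgreen(im)&((h[...,2]<70)|(np.indices(h.shape[:2])[0]>142)),1,(265,137,380,242),5);p,g=fit([(c,mp,300)],PACK,(518,18,1.415),(8,8,.08))
d=p[:2]-t[:2];cs,sn=np.cos(t[2]),np.sin(t[2]);print(t.round(3),round(f,3),p.round(3),round(g,3),'rel',round(d[0]*cs+d[1]*sn,1),round(-d[0]*sn+d[1]*cs,2),round(p[2]-t[2],4))
a=im.copy()
for L,q in((BLK[0],t),(BLK[1],t),(PACK[0],p)):
    cv2.polylines(a,[cv2.convexHull(np.array([px(c,X) for X in pose(q,L)]).round().astype(np.int32))],True,(255,0,255),1)
# symmetry check directly in pixels
for r in(95,105,115):
    x=np.nonzero(orange(im)[r,235:400])[0]+235;g_=np.diff(x).argmax();print(r,x[0],x[g_],x[g_+1],x[-1])
for r in(155,190,225):
    x=np.nonzero(notgreen(im)[r,255:390])[0]+255;print(r,x[0],x[-1])
save('rel',a)
E
python3 rel.py w10
```

```text
[528.928  86.362   1.423] 0.173 [517.891  21.879   1.416] 0.049 rel -65.4 1.4 -0.0069
95 250 273 368 391
105 251 273 368 390
115 251 274 367 390
155 280 361
190 281 359
225 282 357
```

Lateral error is within about 1.4 mm (pixel symmetry says about 0–1 mm) and heading within 0.01 rad, inside the ±2.5 mm clearance. Returning behind the pack.

{"fn": "step_arm", "kwargs": {"deltas": [[-30,0,5,0,0,0],[-65,0,15,0,0,0],[-100,0,25,0,0,0],[-120,0,45,0,0,-0.006],[-120,0,60,0,0,-0.006]]}}

```text
time: 11.75
tool_pos: [499.3, -82.8, 143.2]
tcp_rot: [-3.139, 0.001, 1.414]
contact_force: [-0.4, 0.5, -0.7]
grip_width: 49.8
```

{"fn": "step_arm", "kwargs": {"deltas": [[0,0,40,0,0,0],[0,0,80,0,0,0],[0,0,115,0,0,0],[0,0,135,0,0,0],[0,0,140,0,0,0]]}}

```text
time: 12.17
tool_pos: [497.2, -78.5, 0.8]
tcp_rot: [-3.133, -0.001, 1.417]
contact_force: [-1.0, 0.3, 0.5]
grip_width: 50.0
```

{"fn": "step_arm", "kwargs": {"deltas": [[7,0,0,0,0,0],[14,0,0,0,0,0],[20,0,0,0,0,0],[25,0,0,0,0,0],[29,0,0,0,0,0]]}}

```text
time: 12.58
tool_pos: [506.3, -48.7, 6.4]
tcp_rot: [3.139, 0.0, 1.419]
contact_force: [-0.8, 0.3, -0.3]
grip_width: 49.9
```

{"fn": "step_arm", "kwargs": {"deltas": [[4,0,0,0,0,0],[8,0,0,0,0,0],[12,0,0,0,0,0],[16,0,0,0,0,0],[20,0,0,0,0,0]]}}

```text
time: 13.0
tool_pos: [508.6, -29.5, 5.3]
tcp_rot: [3.141, 0.0, 1.418]
contact_force: [0.0, -2.9, 2.9]
grip_width: 50.1
```

```bash
python3 look.py w11;python3 fitp.py w11 520 41 1.416
```

```text
13.1 [508.4 -28.9   5. ] [-3.141 -0.     1.418] [ 0.4 -1.2  0.3]
pack [518.76  39.04   1.42] 0.071 in tester -48.7 2.5 0.004
```

{"fn": "step_arm", "kwargs": {"deltas": [[4,0.2,0,0,0,0],[8,0.4,0,0,0,0],[12,0.6,0,0,0,0],[16,0.8,0,0,0,0],[20,1,0,0,0,0]]}}

```text
time: 13.52
tool_pos: [512.4, -9.6, 4.9]
tcp_rot: [-3.141, 0.0, 1.418]
contact_force: [0.1, -0.8, 0.8]
grip_width: 49.9
```

{"fn": "step_arm", "kwargs": {"deltas": [[4,0,0,0,0,0],[8,0,0,0,0,0],[12,0,0,0,0,0],[16,0,0,0,0,0],[20,0,0,0,0,0]]}}

```text
time: 13.93
tool_pos: [515.5, 10.2, 5.0]
tcp_rot: [-3.141, 0.0, 1.418]
contact_force: [0.3, -1.7, -0.8]
grip_width: 50.2
```

{"fn": "step_arm", "kwargs": {"deltas": [[4,0,0,0,0,0],[8,0,0,0,0,0],[12,0,0,0,0,0],[16,0,0,0,0,0],[20,0,0,0,0,0]]}}

```text
time: 14.35
tool_pos: [518.6, 29.9, 5.1]
tcp_rot: [-3.142, 0.0, 1.418]
contact_force: [-0.5, -1.6, -2.0]
grip_width: 50.1
```

```bash
python3 look.py w12
```

```text
14.45 [518.7  30.2   5.2] [ 3.141 -0.     1.418] [ 0.2 -0.1  0.6]
```

{"fn": "step_arm", "kwargs": {"deltas": [[4,0,0,0,0,0],[8,0,0,0,0,0],[12,0,0,0,0,0],[16,0,0,0,0,0],[20,0,0,0,0,0]]}}

```text
time: 14.87
tool_pos: [521.7, 49.6, 5.1]
tcp_rot: [3.141, 0.0, 1.418]
contact_force: [-0.0, -1.9, 0.7]
grip_width: 50.0
```

{"fn": "step_arm", "kwargs": {"deltas": [[2,0,0,0,0,0],[4,0,0,0,0,0],[6,0,0,0,0,0],[8,0,0,0,0,0]]}}

```text
time: 15.2
tool_pos: [522.9, 57.2, 5.2]
tcp_rot: [3.141, 0.0, 1.418]
contact_force: [-0.7, -2.3, 0.4]
grip_width: 50.3
```

{"fn": "step_arm", "kwargs": {"deltas": [[1,0,0,0,0,0],[2,0,0,0,0,0],[3,0,0,0,0,0]]}}

```text
time: 15.45
tool_pos: [523.4, 60.1, 5.1]
tcp_rot: [3.141, 0.0, 1.418]
contact_force: [-0.2, -2.5, 2.1]
grip_width: 50.1
```

{"fn": "step_arm", "kwargs": {"deltas": [[1,0,0,0,0,0],[2,0,0,0,0,0],[2,0,0,0,0,0]]}}

```text
time: 15.7
tool_pos: [523.7, 61.6, 5.1]
tcp_rot: [3.141, 0.001, 1.418]
contact_force: [-1.0, -5.6, 1.9]
grip_width: 49.9
```

{"fn": "step_arm", "kwargs": {"deltas": [[1,0,0,0,0,0],[2,0,0,0,0,0],[2,0,0,0,0,0]]}}

```text
time: 15.95
tool_pos: [524.0, 61.7, 5.2]
tcp_rot: [3.141, 0.003, 1.419]
contact_force: [-0.8, -15.2, 2.5]
grip_width: 50.0
```

Force rises to 15 N just where home was predicted. Backing off, closing the fingers and looking from above.

{"fn": "step_arm", "kwargs": {"deltas": [[-15,0,0,0,0,0],[-30,0,0,0,0,0],[-30,0,-40,0,0,0],[-30,0,-80,0,0,0],[-30,0,-120,0,0,0]]}}

```text
time: 16.37
tool_pos: [518.6, 34.6, 125.9]
tcp_rot: [-3.139, -0.001, 1.417]
contact_force: [0.1, 0.2, -0.1]
grip_width: 49.9
```

{"fn": "step_arm", "kwargs": {"deltas": [[20,0,-30,0,0,0],[55,0,-50,0,0,0],[90,0,-70,0,0,0],[110,0,-80,0,0,0],[110,0,-80,0,0,0]], "fingers": 0}}

```text
time: 16.78
tool_pos: [537.4, 147.5, 207.8]
tcp_rot: [3.137, -0.004, 1.422]
contact_force: [0.3, -0.5, 0.3]
grip_width: 21.4
```

```bash
python3 look.py w13; cat > btn.py <<'E'
from h import *
import pickle
c=pickle.load(open('w13.pkl','rb'));im=c['color'];h=cv2.cvtColor(im,cv2.COLOR_RGB2HSV)
m=big(orange(im),2,(200,40,430,300),9);ys,xs=np.nonzero(m);print('blk px',xs.min(),xs.max(),ys.min(),ys.max())
t,f=fit([(c,m,234)],BLK,(528.9,86.5,1.418),(6,6,.05));print('tester',t.round(3),round(f,3))
T=np.array([528.9,86.5,1.418])
for b in bot.boxes_of('start',c)[:2]:
    u,v=b['rect'][:2];print(round(b['p'],2),np.round(b['rect'],1),[(z,onz(c,u,v,z).round(1)) for z in(40,52)])
for n in('scene','side'):
    s=bot.capture(n)
    for b in bot.boxes_of('start',s)[:3]: print(n,round(b['p'],2),np.round(b['rect'],1),[(z,onz(s,*b['rect'][:2],z)[:2].round(1)) for z in(46,54)])
print('expect',(T[:2]+145*np.array([np.cos(T[2]),np.sin(T[2])])).round(1),px(c,[*(T[:2]+145*np.array([np.cos(T[2]),np.sin(T[2])])),50]))
E
python3 btn.py; python3 -c "
import cv2;cv2.imwrite('pics/w13.png',cv2.imread('pics/w13.png'))"
```

```text
16.8833 [535.8 143.9 204.9] [-3.142 -0.     1.42 ] [ 0.5 -0.   0.3]
blk px 255 385 183 227
tester [529.246  86.199   1.428] 0.175
0.65 [321.   95.   25.8  31. ] [(40, array([551.5, 229.4,  40. ])), (52, array([551.4, 229.1,  52. ]))]
scene 0.67 [419.4 264.1  22.8  24.2] [(46, array([800.3, 175.2])), (54, array([802.8, 171.8]))]
scene 0.49 [425.  125.7   9.    8.2] [(46, array([354.3, 462.1])), (54, array([360.4, 456.4]))]
scene 0.4 [392.5 185.4   6.7  10. ] [(46, array([537.2, 234.7])), (54, array([541.8, 230.8]))]
side 0.68 [327.5 353.7  10.7  15.4] [(46, array([351.5, 450.3])), (54, array([349. , 455.6]))]
side 0.44 [292.7 257.5   9.2  12.4] [(46, array([552.6, 225.9])), (54, array([548. , 233.5]))]
expect [551.  229.8] [320.46460046  94.39022909]
```

View pics/w13.png

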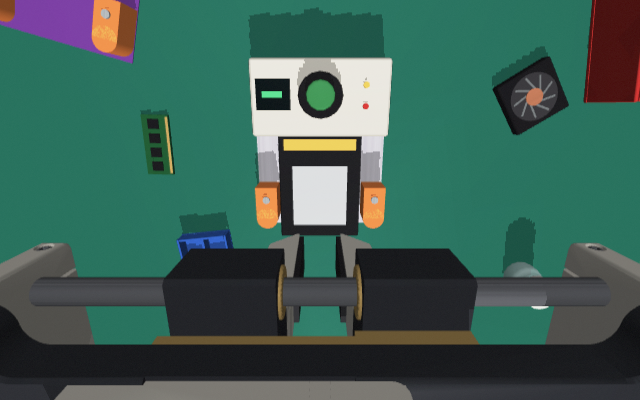

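The pack lies square against the head between the blocks: pack columns 280–360, head front at row 136, its back end protruding past the blocks. The real button is at (320,95), measured (551,229.5), as predicted. Going above it.

{"fn": "step_arm", "kwargs": {"deltas": [[30,0,0,0,0,0],[60,1,0,0,0,0],[80,1,0,0,0,0],[88,1,20,0,0,0],[88,1,50,0,0,0]]}}

```text
time: 17.55
tool_pos: [552.5, 231.8, 156.8]
tcp_rot: [3.136, -0.003, 1.419]
contact_force: [0.1, 0.6, -2.2]
grip_width: 0.4
```

{"fn": "step_arm", "kwargs": {"deltas": [[0,0,25,0,0,0],[0,0,45,0,0,0],[0,0,60,0,0,0],[0,0,68,0,0,0],[0,0,70,0,0,0]]}}

```text
time: 17.97
tool_pos: [549.7, 229.0, 83.2]
tcp_rot: [-3.138, 0.002, 1.417]
contact_force: [0.1, -0.5, -0.1]
grip_width: 0.4
```

```bash
python3 look.py w14; python3 - <<'E'
from h import *
P=[];
for i in range(3): bot.capture('scene');P.append(bot.get_obs()['tool_pos'])
p=np.mean(P,0);d=np.array([551.3,229.5])-p[:2];a=1.419;print(p.round(1),'dx',d@[np.cos(a),np.sin(a)],'dy',d@[np.sin(a),-np.cos(a)],bot.get_obs()['grip_width'])
E
```

```text
18.0667 [550.7 229.6  85.2] [-3.141  0.     1.417] [0.1 0.4 0.7]
[551.2 229.9  86.1] dx -0.41263783139637084 dy 0.11999061459737584 0.5444187816500123
```

Centred to within 0.5 mm. Descending slowly.

{"fn": "step_arm", "kwargs": {"deltas": [[0,0,6,0,0,0],[0,0,12,0,0,0],[0,0,17,0,0,0],[0,0,21,0,0,0],[0,0,24,0,0,0]]}}

```text
time: 18.63
tool_pos: [550.1, 229.9, 60.2]
tcp_rot: [-3.141, 0.001, 1.418]
contact_force: [0.5, 0.5, -0.0]
grip_width: 0.8
```

{"fn": "step_arm", "kwargs": {"deltas": [[0,0,1,0,0,0],[0,0,2,0,0,0],[0,0,3,0,0,0]]}}

```text
time: 18.88
tool_pos: [550.6, 230.0, 58.1]
tcp_rot: [3.141, -0.0, 1.418]
contact_force: [0.5, -0.1, 0.2]
grip_width: 0.0
```

{"fn": "step_arm", "kwargs": {"deltas": [[0,0,1,0,0,0],[0,0,2,0,0,0],[0,0,3,0,0,0]]}}

```text
time: 19.13
tool_pos: [550.7, 230.0, 55.3]
tcp_rot: [3.141, -0.0, 1.418]
contact_force: [-1.0, -0.6, 1.9]
grip_width: 0.1
```

{"fn": "step_arm", "kwargs": {"deltas": [[0,0,1,0,0,0],[0,0,2,0,0,0],[0,0,3,0,0,0]]}}

```text
time: 19.38
tool_pos: [550.7, 230.0, 52.4]
tcp_rot: [3.141, -0.0, 1.418]
contact_force: [-0.7, 0.1, 2.9]
grip_width: 0.6
```

{"fn": "step_arm", "kwargs": {"deltas": [[0,0,1,0,0,0],[0,0,2,0,0,0],[0,0,2,0,0,0]]}}

```text
time: 19.63
tool_pos: [550.7, 230.0, 50.6]
tcp_rot: [3.141, -0.0, 1.418]
contact_force: [-1.4, 0.6, 5.8]
grip_width: 0.5
```

{"fn": "step_arm", "kwargs": {"deltas": [[0,0,1,0,0,0],[0,0,2,0,0,0],[0,0,2,0,0,0]]}}

```text
time: 19.88
tool_pos: [550.8, 230.0, 50.3]
tcp_rot: [3.14, -0.0, 1.418]
contact_force: [-5.5, -1.9, 18.2]
grip_width: 0.6
```

The button bottoms out at z 50.3 after about 6 mm, and force jumps to 18 N. Releasing and checking.

{"fn": "step_arm", "kwargs": {"deltas": [[0,0,-5,0,0,0],[0,0,-15,0,0,0],[0,0,-45,0,0,0],[0,0,-80,0,0,0],[0,0,-110,0,0,0]]}}

```text
time: 20.3
tool_pos: [550.3, 229.9, 159.6]
tcp_rot: [-3.141, 0.0, 1.418]
contact_force: [0.4, 0.0, 1.0]
grip_width: 0.7
```

{"fn": "step_arm", "kwargs": {"deltas": [[-30,0,-20,0,0,0],[-60,0,-40,0,0,0],[-85,0,-42,0,0,0],[-88,0,-42,0,0,0],[-88,0,-42,0,0,0]]}}

```text
time: 20.72
tool_pos: [537.0, 141.9, 200.4]
tcp_rot: [3.141, -0.0, 1.415]
contact_force: [0.6, 1.7, 0.5]
grip_width: 0.3
```

```bash
cp w13.pkl w13a.pkl; python3 look.py w15; python3 - <<'E'
from h import *
import pickle
c=pickle.load(open('w15.pkl','rb'));im=c['color'];h=cv2.cvtColor(im,cv2.COLOR_RGB2HSV)
m=big(orange(im),2,(200,140,430,234),9);t,f=fit([(c,m,232)],BLK,(528.9,86.5,1.42),(6,6,.05));print('tester',t.round(3),round(f,3))
y=big((h[...,0]>20)&(h[...,0]<35)&(h[...,1]>100)&(h[...,2]>150),1,(260,110,380,180))
q=cv2.minAreaRect(np.argwhere(y)[:,::-1].astype(np.float32));print('stripe',q)
B=cv2.boxPoints(q);W=np.array([onz(c,*b,18) for b in B]);d=W[:,:2]-t[:2];cs,sn=np.cos(t[2]),np.sin(t[2]);print('stripe corners in tester',np.c_[d@[cs,sn],d@[-sn,cs]].round(1).tolist())
mp=big(h[...,2]<70,1,(265,110,380,234),21);pk=big(notgreen(im)&(np.indices(h.shape[:2])[0]>228),1,(265,225,380,240));
r=cv2.minAreaRect(np.argwhere(mp)[:,::-1].astype(np.float32));print('dark rect',r,bot.boxes_of('pack',c)[:1])
T=t
B=bot.boxes_of('start',c)[:1];print(B,bot.get_obs()['contact_force'].round(1))
# other things vs first shots
for n in('scene','side'):
    s=bot.capture(n);o=cv2.imread('pics/'+n+'.png')[:,:,::-1]
    D=(np.abs(s['color'].astype(int)-o).max(2)>60).astype(np.uint8);D=cv2.morphologyEx(D,cv2.MORPH_OPEN,np.ones((3,3),np.uint8))
    k,l,st,_=cv2.connectedComponentsWithStats(D);print(n,[x.tolist() for x in st[1:] if x[4]>12])
E
```

```text
20.8167 [536.9 143.5 199.6] [-3.141 -0.     1.417] [ 0.2 -0.4 -0. ]
tester [528.89   85.799   1.415] 0.171
stripe ((319.0, 142.5), (11.0, 74.0), 90.0)
stripe corners in tester [[100.3, 40.8], [100.4, -38.6], [88.7, -39.0], [88.6, 41.2]]
dark rect ((319.0, 171.5), (123.0, 84.0), 90.0) [{'rect': [318.3, 186.4, 85.4, 103.5], 'p': 0.9}]
[{'rect': [319.6, 140.8, 148.4, 177.3], 'p': 0.66}] [ 0.8 -0.3 -0.7]
scene [[80, 0, 5, 3, 14], [228, 0, 42, 16, 490], [307, 0, 12, 12, 100], [321, 0, 26, 9, 162], [338, 1, 26, 37, 485], [379, 0, 8, 15, 68], [59, 8, 9, 8, 50], [309, 12, 18, 28, 266], [94, 16, 8, 8, 48], [384, 19, 5, 8, 37], [115, 22, 8, 4, 24], [33, 28, 53, 36, 1291], [391, 31, 10, 9, 65], [293, 41, 40, 22, 520], [350, 46, 75, 129, 4281], [230, 48, 17, 33, 247], [52, 58, 21, 8, 86], [257, 61, 10, 15, 97], [283, 64, 36, 48, 1268], [83, 67, 9, 11, 83], [64, 72, 11, 13, 62], [75, 76, 27, 26, 328], [270, 82, 15, 13, 93], [463, 83, 15, 23, 146], [57, 87, 82, 59, 1899], [460, 90, 5, 7, 29], [340, 187, 45, 33, 619], [262, 213, 50, 43, 1170]]
side [[428, 0, 41, 29, 729], [472, 0, 34, 42, 1131], [5
[... 245 characters left out ...]
 [503, 56, 11, 4, 35], [314, 59, 18, 19, 163], [386, 60, 7, 8, 47], [435, 69, 59, 158, 4934], [504, 82, 6, 8, 30], [269, 87, 64, 105, 2694], [483, 89, 7, 14, 66], [495, 91, 10, 22, 136], [288, 96, 8, 14, 80], [496, 114, 68, 105, 3407], [453, 125, 3, 5, 15], [329, 167, 19, 18, 188], [543, 183, 5, 4, 17], [550, 183, 5, 7, 28], [331, 186, 32, 26, 679], [584, 196, 10, 25, 169], [600, 202, 3, 7, 21], [433, 204, 4, 4, 15], [598, 210, 4, 8, 25], [503, 220, 8, 7, 33], [589, 225, 8, 7, 38], [295, 230, 42, 32, 468], [580, 231, 8, 4, 28], [528, 234, 74, 68, 2385], [593, 251, 4, 4, 14], [546, 334, 14, 66, 470], [378, 340, 20, 17, 203], [540, 349, 7, 49, 198], [546, 382, 3, 9, 27], [357, 396, 10, 4, 34]]
```

```bash
python3 -c "
from plant import bot
print(bot.close_job())"
```

```text
the job is handed in; nothing more can be done
None
```

The pack is home against the contacts, the green start button has been pressed fully and released, and the job is handed in at about 21 s. I pushed the black pack with two spread fingers: straight first, then a gentle right arc, then straight through the orange blocks.

**Last checks:**
- **Pack:** the push force rose to 15 N at the predicted home position. The yellow stripe is square to the tester within about 0.1 mm end to end. Its front edge is at tester x ≈ 100 mm, which fits the pack's front face resting at 105 mm.
- **Button:** it went down about 6 mm and bottomed out at 18 N. I read the release from the fingers lifting clear with zero force; I didn't measure the button's position again.
- **Other things:** no contact force showed away from the pack and the button. The before/after image differences lie at the pack, the tester, the arm and its shadows. One small change on the purple look-alike's guide in the side view is probably arm shadow, since the arm never went near it.

**Disagreements:**
- **Fingertip height:** the fingertips stand about 25–30 mm higher than `bot.tip_reach` implies. My first approach therefore passed above the pack without touching it. I corrected this from the side and wrist views.
- **Sideways offset before entry:** the model fit gave 1.4 mm and pixel symmetry 0–1 mm. Both were within the clearance.

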